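Shut the wax toolbox and snap its locking cap home

ROBOT

A 7-joint arm with a two-finger parallel gripper is mounted at the origin on the work surface. World frame = base frame: x ahead of the robot, y to its left, z up, the work surface at z = 0. Lengths are in m, angles in rad, forces in N, time in s.
With the tool pointing down it reaches from about 0.4 to 0.85 m from the base axis. Payload 10.4 kg.
Tool frame: the origin (TCP) lies midway between the tips of the shut fingers; the grasp point (between the pads) lies 19 mm behind it; x points along the fingers, y is the direction in which the jaws open and shut, and the axes are right-handed (so a half turn about x gives the same grasp; the last joint's range is limited). The gripper opens to 87 mm and grips with 3 to 60 N. Pads are 19 mm wide; open, the fingers measure 117 mm over their backs; the gripper's body (75 mm by 190 mm) begins 51 mm behind the grasp point.
Start: joints at [-1.363, 0.332, -0.065, 1.46, 0.022, 1.35, -0.088], TCP at [0.143, 0.608, 0.223] pointing down, gripper open.
Joint ranges: [-2.6, 2.6], [-0.5, 2.12], [-1.47, 1.34], [0.16, 2.42], [-1.27, 4.41], [0.06, 2.06], [-2.6, 2.6]. Speed limits (rad/s): [2.22, 2.22, 2.79, 2.79, 3.14, 3.14, 3.14].

INTERFACE

Orientations are given as a unit quaternion [x, y, z, w].
In Python, from bench import r gives the robot as it stands.
- The arm moves only by the shell command python3 -m jog 'ROWS' [OPENING] [FORCE]. ROWS is JSON, a list of rows, each an object with "slide": the shift along the tool's x, y, z in cm, a list of three; "roll": the turn about the tool's x in degrees. A call has 1 to 5 rows; each row is the pose to reach, as a shift and turn from the pose measured when the call began, along the tool's axes at that moment; what a row does not reach only later rows make up. A row lasts 1/12 s, in which the tool goes at most 41.7 mm and 7.16 degrees, less where a joint would pass 70% of its speed; a pose out of reach is approached as far as the arm can. A call with a gripper value outside its range is refused whole. OPENING is the closure, from 0 (fully open) to 1 (shut), set as the call begins (- or left out, the last holds). The fingers move at their own pace and stop on an object; FORCE is the grip in N (left out, the last holds). Time passes only in rows, so rows that repeat a pose let the fingers close. It gives the time, the measured TCP pose, the force and the opening at its end, in the units of the state.
- r.read_state(): the state, without advancing time (a new reading comes with each control period).
- r.camera(name): name is "scene" or "side" or "wrist"; returns the picture (420x560x3 uint8, red, green, blue); there is no depth.
- r.camera_info(name): a dict with "intrinsics" (3x3 intrinsics, pixels), "k1" (the pictures are not rectified: a ray, as slopes to the right and down, at radius r is drawn at 1 + k1 r^2 times it, then the intrinsics apply), "R" (3x3) and "t" (3): a world point X has camera coordinates R X + t; the wrist camera has in their place "hand_eye" (4x4, takes a point from camera to tool coordinates, whose origin is the TCP and whose axes are the tool frame's). Camera axes: x right, y down, z forward; pixel columns grow to the right and rows downward; lengths in m; the calibration is good to about 2 mm. A picture is of the moment at which its call begins: read the wrist's pose just before it. camera_info takes no time and is no camera call.
- r.close_job(): hands the job in, once; it reports no verdict.
The state is a dict: "time": time; "joint_positions": joint angles; "joint_vel": joint speeds; "joint_torque": joint torques, N m; "ee_pos": TCP position; "eef_rot": TCP orientation; "ft_force": force on the tool from outside, world axes, zero at the start; "torque": the same for the moment, N m; "width": finger opening in m.
Only numpy, scipy, OpenCV 4.12 (cv2) and the standard library are available. Lean on these libraries where they do the work, as an engineer would, in place of code of your own. Each camera call takes 0.05 s, during which the arm holds its last target.

TASK

The wax is packed, so close up the aluminium toolbox: swing its half-open door down until it is fully shut, then take the black snap cap from the white dish, set it upright over the stud that comes up through the door's hasp plate, and press it straight down past the click until it sits fully home. Do not let go or ease off after the click: finish with the gripper still pressing the cap down firmly. Leave the ski clamp, the cork block, the jar and the plain black plug where they are.

Things in the scene. Friction and masses are not known exactly. Their poses are not given: they have to be found in the camera images.
- toolbox: Aluminium toolbox, fixed to the table, lying on its back with its door on top: 160 mm (x) by 180 mm (y) by 70 mm high, open inside with a purple wax block. Origin at its underside centre; x points from the stud towards the hinge rim, z up. On its front (-x) a block 60 mm wide carries the stud, 108 mm from the centre.
- door (a joint): Angle (rad) of the toolbox's swing door: 0 = fully shut (level, on the rim), growing as it opens upward; starts half open, 0.7 to 1.15. Stiff friction hinge: it stays where it is left; about 3 N near the free edge moves it. Panel 162 mm long, 184 mm wide, 8 mm thick; at the middle of its free edge a hasp plate, 160 to 216 mm from the hinge axis, 56 mm wide, with a 34 mm square hole for the stud.
- door_hinge (a point): Middle of the door's hinge axis, on the toolbox's far rim, 74 mm above the table. It turns with the door: y axis along the hinge line, x axis from the free edge towards the hinge (horizontal when shut, tipped down as the door opens), z axis out of the door's outer face. When shut, the door's top face is 78 mm above the table.
- door_push (a point): Point on the door's outer (upper) face, 130 mm from the hinge axis in the middle of its width: a place to push the door down. Moves with the door; axes as door_hinge.
- stud_seat (a point): Centre of the flat seat (28 mm across) around the stud, 82 mm above the table, 4 mm above the shut hasp plate, 188 mm from the hinge axis. x level towards the hinge, y along the hinge line, z up. The cap's underside rests here when home.
- seat: The steel seat itself, a rigid round collar 28 mm across under the stud that the cap's lip is pressed against; origin and axes as stud_seat.
- stud: Steel stud, 16 mm diameter, rising 25 mm from the seat, top 7 mm tapered; origin and axes as stud_seat. Four sprung balls stick out 3.6 mm from it, 9 mm above the seat; the cap's lip rides over them: push needed grows from about 13 mm above home to about 12 N (10 to 16) at 10 mm above, then drops sharply (the click) and the balls draw the cap down until it meets the rigid seat.
- cap_stem (a point): Centre of the grip stem of the snap cap: loose, black plastic, 40 g, standing upright on the dish's flat floor 6 mm above the table. Round skirt 40 mm in diameter, 30 mm high, with a stem 24 mm in diameter, 28 mm high on top (58 mm in all); this point is 44 mm above the underside, 14 mm above the skirt's flat shoulder. z up along the stem; round, any yaw will do.
- cap_mouth (a point): Centre of the snap cap's open underside: an 18 mm hole in a lip 4 mm thick, 27 mm bore behind it. It lies on the stud seat when the cap is home.
- cap: The snap cap; origin at cap_mouth, z up along the stem.
- dish: White ceramic dish, 120 mm across at its 14 mm high rim, holding the cap upright; loose, 350 g; origin at its underside centre. Stands to the left or right of the toolbox.
- ski_clamp: Black plastic ski clamp with wire clip, 165 x 50 mm, 52 mm high, long along its x, origin at its underside centre. Bystander, on the other side of the toolbox from the dish.
- cork: Cork block 90 x 50 x 35 mm, origin at its underside centre. Bystander.
- jar: Jar 64 mm in diameter, 85 mm high, origin at its underside centre. Bystander.
- plug: Plain solid black plug, 40 mm in diameter, 22 mm high, no stem; not the snap cap. Origin at its underside centre. Bystander.
Not all that is in view belongs to the job. Leave any orange or pink look-alike of the cap alone.

How it is judged:
On the way, in this order (a step that is already met when the one before it is completed fails the run):
1. the door is fully shut, with the cap not yet on the stud (value of joint door below 0.03 rad and distance between cap_mouth and stud_seat above 0.03 m), for 0.2 s.
2. the cap is set upright over the stud, resting on it or on the way down, not yet clicked (horizontal distance between cap_mouth and stud_seat below 0.006 m and z of cap_mouth in the frame of stud_seat between 0.004 and 0.022 m and angle between cap's own z axis and vertical below 0.25 rad).
3. the cap is past the click and fully home, and is still being pressed down (horizontal distance between cap_mouth and stud_seat below 0.003 m and z of cap_mouth in the frame of stud_seat below 0.0018 m and contact force between cap and seat above 3 N), for 0.3 s.
At the end, for the whole second after the job is handed in: Door within 0.03 rad of shut; cap upright (0.1 rad), its underside within 1.8 mm of the stud seat and within 3 mm of its centre; and through the last second the fingers are on the cap and press it down onto the seat with more than 3 N (all of step 3 and value of joint door below 0.03 rad and angle between cap's own z axis and vertical below 0.1 rad and contact force between the fingers and cap above 2 N); the arm keeps its last pose, push and grip.
It fails at once if the ski clamp, cork, jar or plug is moved more than 30 mm (distance of any of ski_clamp, cork, jar, plug from where it was at the start of the episode above 0.03 m).
It also fails if it takes over 54 s, if anything falls off the work surface, if the arm or the gripper's body presses on something with over 40 N, if the wrist force passes 120 N, or if a joint passes its speed limit or range.

## Working session

There is one attempt and no reset: what is moved stays moved. The work goes in short steps, Python scripts to look and compute and a shell command to move; the robot and the scene stay as the last step left them, time stands still between calls to the robot, and variables do not carry over. Pictures are saved under pics/ and viewed, and the job is handed in when it is done.

```bash
mkdir -p pics; ls
python3 - <<'E'
from bench import r
import cv2,numpy as np
s=r.read_state();print(s)
for n in["scene","side","wrist"]:
    im=r.camera(n);cv2.imwrite(f"pics/{n}0.png",im[:,:,::-1])
    print(n,r.camera_info(n))
E
```

```text
pics
{'time': 0.0, 'joint_positions': array([-1.36262807,  0.3328413 , -0.06470467,  1.46097295,  0.02160427,
        1.34989832, -0.0884699 ]), 'joint_vel': array([-3.52092352e-05,  1.28366554e-03, -4.54796668e-04,  8.08232500e-04,
       -5.55489277e-04,  9.27250204e-04, -2.62377486e-04]), 'joint_torque': array([-1.59555311e-04, -6.23262620e+01,  2.43900984e-02, -3.89900708e+01,
       -6.14214898e-02,  3.96958133e-02,  1.54916534e-04]), 'ee_pos': array([0.14286705, 0.60803997, 0.22175794]), 'eef_rot': array([ 0.08088547,  0.70244018, -0.08189035,  0.70237405]), 'ft_force': array([ 0.32560234, -0.17447346,  0.02788906]), 'torque': array([ 0.02415644, -0.02770126,  0.00303247]), 'width': 0.0868559942018504}
scene {'intrinsics': array([[390.75537368,   0.        , 284.79735446],
       [  0.        , 390.75537368, 212.21428958],
       [  0.        ,   0.        ,   1.        ]]), 'k1': -0.07888172834857791, 'R': array([[ 0.6898085 ,  0.72378971, -0.01710813],
       [ 0.41701063, -0.41652724, -0.80784107],
       [-0.59183306,  0.55012136, -0.58915203]]), 't': array([-0.41651214, -0
[... 289 characters left out ...]
 [-0.10165499,  0.75553608, -0.64717192],
       [ 0.08301229, -0.64183084, -0.7623399 ]]), 't': array([0.58045775, 0.08502164, 0.94802149])}
wrist {'intrinsics': array([[376.21852832,   0.        , 277.44777996],
       [  0.        , 376.21852832, 207.3433978 ],
       [  0.        ,   0.        ,   1.        ]]), 'k1': -0.010492729509516505, 'hand_eye': array([[ 5.51658479e-05, -2.47735867e-01,  9.68827610e-01,
        -1.62204007e-01],
       [ 9.99999850e-01,  5.41960176e-04,  8.16421145e-05,
        -1.46625572e-04],
       [-5.45291661e-04,  9.68827459e-01,  2.47735860e-01,
        -6.63468538e-02],
       [ 0.00000000e+00,  0.00000000e+00,  0.00000000e+00,
         1.00000000e+00]])}
```

View pics/scene0.png

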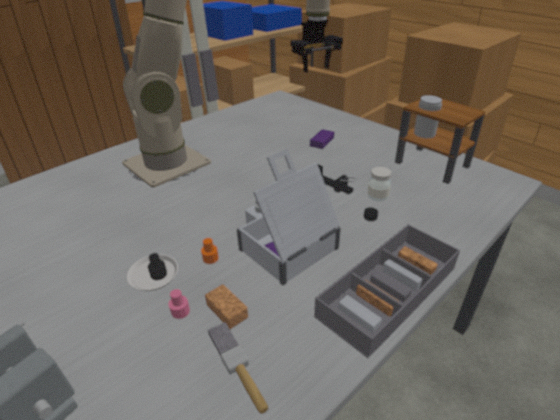

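View pics/side0.png

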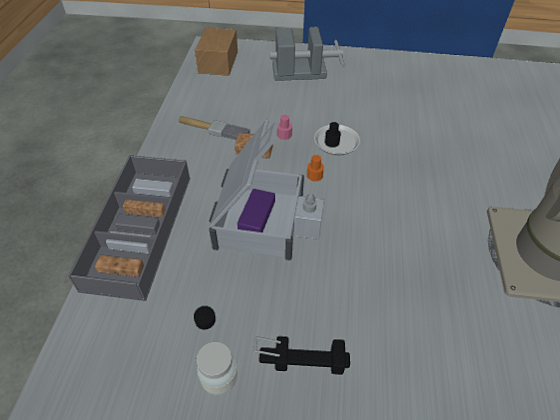

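View pics/wrist0.png

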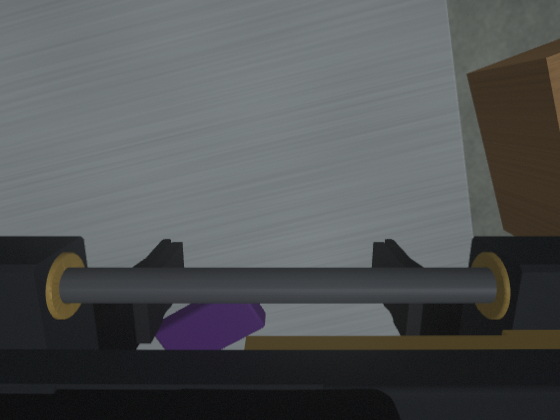

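```bash
cat > h.py <<'E'
import numpy as np,cv2
from bench import r
from scipy.optimize import least_squares
from scipy.spatial.transform import Rotation as Ro
def info(n,s=None):
    i=r.camera_info(n);K=i['intrinsics'];k=i['k1']
    if n=='wrist':
        T=np.eye(4);T[:3,:3]=Ro.from_quat(s['eef_rot']).as_matrix();T[:3,3]=s['ee_pos']
        W=T@i['hand_eye'];R=W[:3,:3].T;t=-R@W[:3,3]
    else: R,t=i['R'],i['t']
    return K,k,np.array(R),np.array(t)
def proj(c,X):
    K,k,R,t=c;p=(R@np.atleast_2d(X).T).T+t;q=p[:,:2]/p[:,2:];q=q*(1+k*(q**2).sum(1,keepdims=True))
    return q@K[:2,:2].T+K[:2,2]
def ray(c,uv):
    K,k,R,t=c;d=(np.array(uv,float)-K[:2,2])/np.diag(K)[:2];q=d.copy()
    for _ in range(20):q=d/(1+k*(q@q))
    return -R.T@t,R.T@np.array([q[0],q[1],1])
def onz(c,uv,z):
    o,d=ray(c,uv);return o+d*(z-o[2])/d[2]
def tri(cs,uvs):
    rs=[ray(c,u) for c,u in zip(cs,uvs)]
    A=0;b=0
    for o,d in rs:
        d=d/np.linalg.norm(d);P=np.eye(3)-np.outer(d,d);A=A+P;b=b+P@o
    X=np.linalg.solve(A,b);return X,[np.linalg.norm(proj(c,X)[0]-u) for c,u in zip(cs,uvs)]
def crop(src,dst,x0,y0,x1,y1,f):
    im=cv2.imread(src)[y0:y1,x0:x1];cv2.imwrite(dst,cv2.resize(im,None,fx=f,fy=f,interpolation=cv2.INTER_CUBIC))
E
python3 - <<'E'
from h import *
crop('pics/scene0.png','pics/sc_box.png',220,140,360,290,4)
crop('pics/side0.png','pics/sd_box.png',200,110,340,260,4)
crop('pics/scene0.png','pics/sc_cap.png',110,230,230,330,6)
crop('pics/side0.png','pics/sd_cap.png',260,100,380,200,6)
E
```

```text
(no output)
```

View pics/sc_box.png

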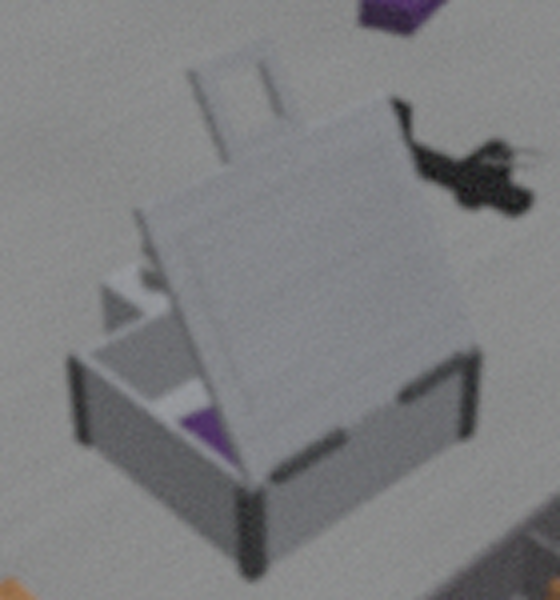

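View pics/sd_box.png

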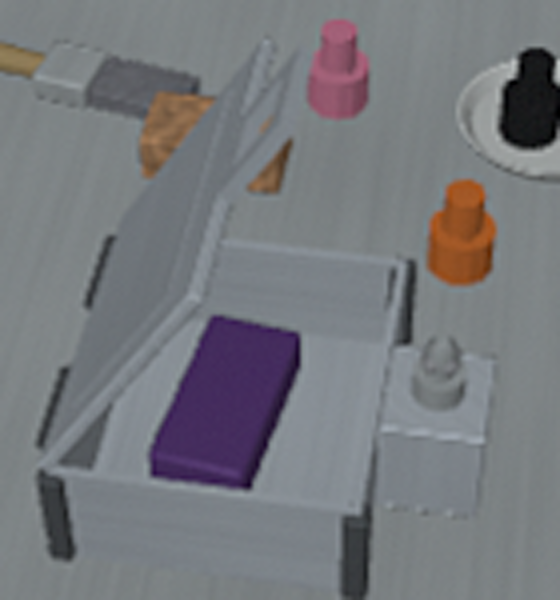

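View pics/sc_cap.png

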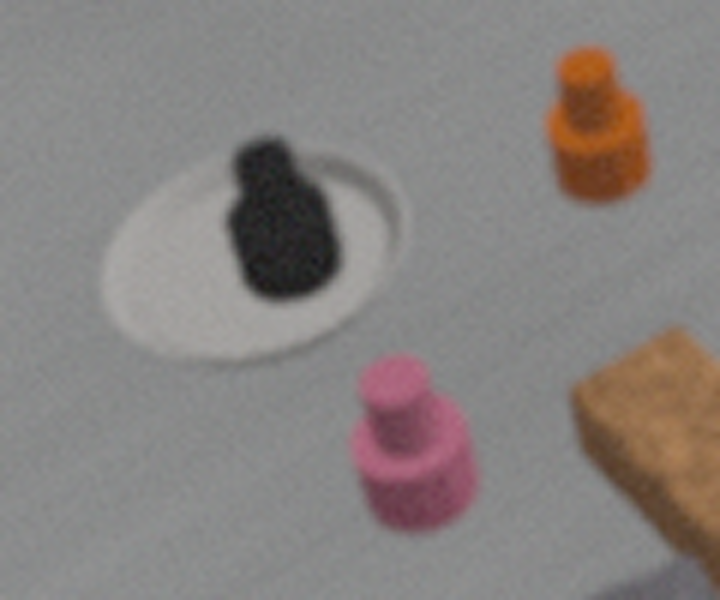

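View pics/sd_cap.png

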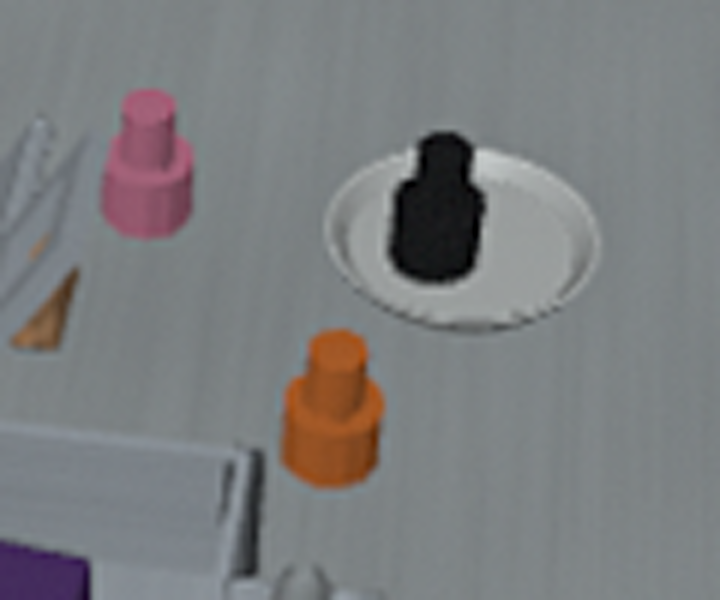

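Run:
```python
from h import *
sc=info('scene');sd=info('side')
print('cap top',tri([sc,sd],[(154.2,255),(334.2,123.8)]), 'z plane .064:',onz(sc,(154.2,255),.064),onz(sd,(334.2,123.8),.064))
obs=[('b',(.08,-.09,0),sc,(282.5,283.7)),('b',(-.08,-.09,0),sc,(240,250)),('b',(.08,.09,0),sc,(336.7,249.2)),
('d',(.162,-.092,.004),sc,(255,193)),('d',(.162,.092,.004),sc,(318.7,164.5)),('d',(.216,-.028,.004),sc,(267.5,158)),('d',(.216,.028,.004),sc,(287,150.5)),
('b',(.08,.09,0),sd,(216,249)),('b',(-.08,.09,0),sd,(289,259)),('b',(-.108,0,.107),sd,(310.5,194.5)),('b',(-.108,0,.082),sd,(309.5,204.5))]
def loc(k,p,a):
    if k=='b':return np.array(p)
    r_,y,z=p
    return np.array([.08-r_*np.cos(a)+ -0*z+z*np.sin(a), y, .074+r_*np.sin(a)+z*np.cos(a)])
def W(v,k,p):
    x,y,th,a=v;return Ro.from_euler('z',th).apply(loc(k,p,a))+[x,y,0]
f=lambda v:np.concatenate([proj(c,W(v,k,p))[0]-u for k,p,c,u in obs])
s=least_squares(f,[.6,0,0,.9],loss='soft_l1');print(s.x,f(s.x).reshape(-1,2).round(1))
v=s.x
print('stud',W(v,'b',(-.108,0,.082)),'push',W(v,'d',(.13,0,.004)),'shutpush',W([*v[:3],0],'d',(.13,0,.004)))
for n,c,uvs in [('plug',sc,(371,214)),('orange',sc,(209,257)),('jar',sc,(380,180))]:print(n,onz(c,uvs,.02))
print('clamp',onz(sd,(308,357),.02),'orange',onz(sd,(316,170),.03),'pink',onz(sd,(285,130),.03),'plug',onz(sd,(205,318),.01))
```

```text
cap top (array([ 0.48127672, -0.29093743,  0.06654581]), [np.float64(0.9422129586168794), np.float64(0.8565871319296537)]) z plane .064: [ 0.48117309 -0.28950446  0.064     ] [ 0.47974657 -0.29676166  0.064     ]
[ 0.62693053 -0.00978371 -0.03068797  1.01969231] [[ 0.2  0.6]
 [ 0.4 -0.1]
 [-0.4 -0.8]
 [-1.3 -2. ]
 [-2.5 -3.2]
 [ 0.3 -1.7]
 [ 0.3 -2.5]
 [-1.8 -0.2]
 [-0.3 -0.1]
 [-0.5 -0. ]
 [-0.2 -1.8]]
stud [ 0.51898138 -0.00646993  0.082     ] push [ 0.64225944 -0.01025427  0.18684762] shutpush [ 0.57695407 -0.00824955  0.078     ]
plug [0.69878314 0.23423233 0.02      ]
orange [ 0.53030148 -0.18014326  0.02      ]
jar [0.61257765 0.39861895 0.02      ]
clamp [0.49145824 0.29801119 0.02      ] orange [ 0.51296294 -0.15974246  0.03      ] pink [ 0.60380493 -0.29759165  0.03      ] plug [0.68907004 0.24373182 0.01      ]
```

```bash
cat >> h.py <<'E'
def st(): return r.read_state()
def go(tgt,rollto=None):
    """print slide cm, roll deg to make tool y point along world yaw rollto(deg)"""
    s=st();R=Ro.from_quat(s['eef_rot']).as_matrix()
    d=R.T@(np.array(tgt)-s['ee_pos'])*100
    yaw=np.degrees(np.arctan2(R[1,1],R[0,1]))
    print('t',round(s['time'],2),'pos',s['ee_pos'].round(4),'w',round(s['width'],4),'F',s['ft_force'].round(1),'yawY',round(yaw,1),'xax',R[:,0].round(3))
    msg='slide '+str(d.round(2))
    if rollto is not None:
        dy=(rollto-yaw+90)%180-90
        msg+=f' roll {-dy:.1f} (tool x down)'
    print(msg)
E
python3 -c "
from h import *
go([.68,-.01,.30],88);print(st()['joint_positions'].round(2))"
```

```text
t 0.15 pos [0.1429 0.6082 0.222 ] w 0.0867 F [-0.5 -0.   0.4] yawY 76.8 xax [-0.    -0.001 -1.   ]
slide [ -7.75 -47.9   66.43] roll -11.2 (tool x down)
[-1.36  0.33 -0.06  1.46  0.02  1.35 -0.09]
```

```bash
python3 -m jog '[{"slide":[-3.5,-1.2,1.6],"roll":0},{"slide":[-6,-3.5,4.8],"roll":-2},{"slide":[-8,-5.8,8],"roll":-5},{"slide":[-8,-8.1,11.3],"roll":-8},{"slide":[-8,-10.4,14.5],"roll":-11}]' 1 30
python3 -c "
from h import *
go([.68,-.01,.30],88)"
```

```text
time: 0.57
ee_pos: [0.2593, 0.4753, 0.3036]
eef_rot: [0.013, 0.707, -0.012, 0.707]
ft_force: [1.1, 0.7, -0.1]
width: 0.0612
t 0.57 pos [0.2593 0.4753 0.3036] w 0.0612 F [ 1.1  0.7 -0.1] yawY 88.0 xax [ 0.001  0.001 -1.   ]
slide [  0.32 -47.01  43.77] roll -0.0 (tool x down)
```

```bash
python3 -m jog '[{"slide":[0,-2.9,2.7]},{"slide":[0,-5.8,5.4]},{"slide":[0,-8.7,8.1]},{"slide":[0,-11.6,10.8]},{"slide":[0,-14.5,13.5]}]'
python3 -m jog '[{"slide":[0,-2.9,2.7]},{"slide":[0,-5.8,5.4]},{"slide":[0,-8.7,8.1]},{"slide":[0,-11.6,10.8]},{"slide":[0,-14.5,13.5]}]'
python3 -c "
from h import *
go([.68,-.01,.30],88)"
```

```text
t 0.57 pos [0.2593 0.4753 0.3036] w 0.0612 F [ 1.1  0.7 -0.1] yawY 88.0 xax [ 0.001  0.001 -1.   ]
slide [  0.32 -47.01  43.77] roll -0.0 (tool x down)invalid input at $[0]: expected keys slide, roll
invalid input at $[0]: expected keys slide, roll
```

```bash
python3 -m jog '[{"slide":[0,-2.9,2.7],"roll":0},{"slide":[0,-5.8,5.4],"roll":0},{"slide":[0,-8.7,8.1],"roll":0},{"slide":[0,-11.6,10.8],"roll":0},{"slide":[0,-14.5,13.5],"roll":0}]'
python3 -m jog '[{"slide":[0,-2.9,2.7],"roll":0},{"slide":[0,-5.8,5.4],"roll":0},{"slide":[0,-8.7,8.1],"roll":0},{"slide":[0,-11.6,10.8],"roll":0},{"slide":[0,-14.5,13.5],"roll":0}]'
python3 -c "
from h import *
go([.68,-.01,.30],88)"
```

```text
time: 0.98
ee_pos: [0.3899, 0.3238, 0.3034]
eef_rot: [0.013, 0.707, -0.012, 0.707]
ft_force: [0.8, 0.6, 0.1]
width: 0.028
time: 1.4
ee_pos: [0.5205, 0.1723, 0.3033]
eef_rot: [0.013, 0.707, -0.012, 0.707]
ft_force: [0.5, 0.4, -0.4]
width: 0.0017
t 1.4 pos [0.5205 0.1723 0.3033] w 0.0017 F [ 0.5  0.4 -0.4] yawY 88.0 xax [ 0.001  0.002 -1.   ]
slide [  0.32 -17.66  16.58] roll -0.0 (tool x down)
```

```bash
python3 -m jog '[{"slide":[0,-2.9,2.7],"roll":0},{"slide":[0,-5.8,5.4],"roll":0},{"slide":[0,-8.7,8.1],"roll":0},{"slide":[0,-11.6,10.8],"roll":0},{"slide":[0,-14.5,13.5],"roll":0}]'
python3 -m jog '[{"slide":[0,-1.6,1.6],"roll":0},{"slide":[0,-3.2,3],"roll":0},{"slide":[0,-3.2,3],"roll":0}]'
python3 - <<'E'
from h import *
go([.68,-.01,.24],88)
for n in['scene','side']:cv2.imwrite(f'pics/{n}1.png',r.camera(n)[:,:,::-1])
crop('pics/scene1.png','pics/sc1.png',220,60,360,290,3)
crop('pics/side1.png','pics/sd1.png',160,60,340,260,4)
E
```

```text
time: 1.82
ee_pos: [0.6512, 0.0212, 0.303]
eef_rot: [0.013, 0.707, -0.012, 0.707]
ft_force: [0.3, 0.7, 0.2]
width: 0.0004
time: 2.07
ee_pos: [0.6812, -0.0167, 0.3015]
eef_rot: [0.014, 0.707, -0.015, 0.707]
ft_force: [0.1, -1.2, -0.1]
width: 0.0002
t 2.07 pos [ 0.6812 -0.0167  0.3015] w 0.0002 F [ 0.1 -1.2 -0.1] yawY 87.7 xax [-0.001 -0.001 -1.   ]
slide [ 6.14  0.68 -0.14] roll -0.3 (tool x down)
```

View pics/sd1.png

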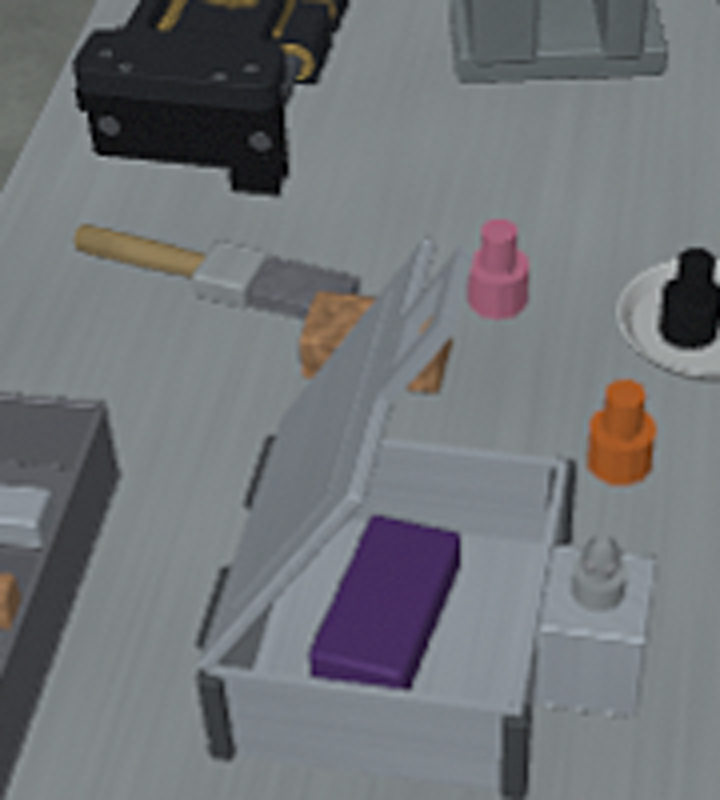

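View pics/sc1.png

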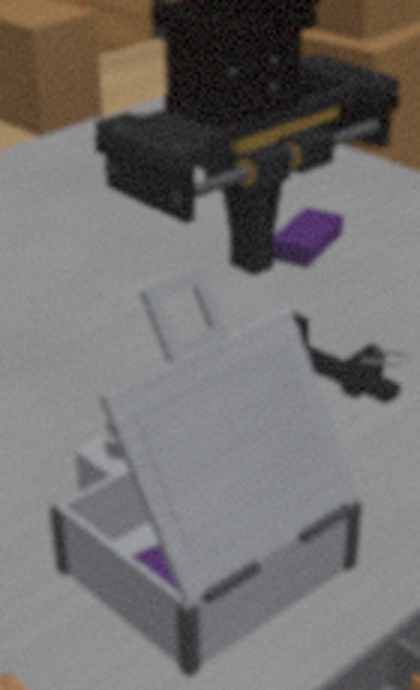

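```bash
python3 -m jog '[{"slide":[4,0.5,0],"roll":0},{"slide":[8,0.7,0],"roll":0},{"slide":[10.6,0.7,-1],"roll":0},{"slide":[10.6,0.7,-2.5],"roll":0}]'
python3 -c "
from h import *
go([.615,-.01,.184],88)"
```

```text
time: 2.5
ee_pos: [0.6519, -0.0019, 0.1892]
eef_rot: [0.012, 0.71, -0.011, 0.704]
ft_force: [0.3, 0.7, -0.3]
width: 0.0008
t 2.5 pos [ 0.6519 -0.0019  0.1892] w 0.0008 F [ 0.3  0.7 -0.3] yawY 88.1 xax [-0.01   0.001 -1.   ]
slide [ 0.56 -0.93 -3.65] roll 0.1 (tool x down)
```

```bash
python3 -m jog '[{"slide":[0.2,-0.3,-2],"roll":0},{"slide":[0.8,-0.6,-3.8],"roll":0},{"slide":[1.8,-0.8,-4.9],"roll":0},{"slide":[2.9,-0.8,-5.8],"roll":0},{"slide":[4.2,-0.8,-6.6],"roll":0}]'
python3 -c "
from h import *
go([.58,-.01,.134],88)
go([.567,-.01,.078],88)"
```

```text
time: 2.92
ee_pos: [0.5847, -0.0059, 0.1485]
eef_rot: [0.012, 0.71, -0.01, 0.704]
ft_force: [0.0, 0.6, 1.6]
width: 0.0006
t 2.92 pos [ 0.5847 -0.0059  0.1485] w 0.0006 F [0.  0.6 1.6] yawY 88.2 xax [-0.008  0.003 -1.   ]
slide [ 1.46 -0.43 -0.44] roll 0.2 (tool x down)
t 2.92 pos [ 0.5847 -0.0059  0.1485] w 0.0006 F [0.  0.6 1.6] yawY 88.2 xax [-0.008  0.003 -1.   ]
slide [ 7.07 -0.48 -1.7 ] roll 0.2 (tool x down)
```

```bash
python3 -m jog '[{"slide":[1.5,-0.2,-0.7],"roll":0},{"slide":[3,-0.3,-1.1],"roll":0},{"slide":[4.5,-0.4,-1.5],"roll":0},{"slide":[6,-0.4,-1.7],"roll":0},{"slide":[6.8,-0.4,-1.8],"roll":0}]'
python3 - <<'E'
from h import *
go([.567,-.01,.078],88)
cv2.imwrite('pics/side2.png',r.camera('side')[:,:,::-1])
crop('pics/side2.png','pics/sd2.png',160,60,340,260,4)
E
```

```text
time: 3.33
ee_pos: [0.5648, -0.0074, 0.0796]
eef_rot: [0.011, 0.71, -0.009, 0.704]
ft_force: [-0.2, 0.7, 1.2]
width: 0.0006
t 3.33 pos [ 0.5648 -0.0074  0.0796] w 0.0006 F [-0.2  0.7  1.2] yawY 88.4 xax [-0.009  0.004 -1.   ]
slide [ 0.16 -0.25  0.22] roll 0.4 (tool x down)
```

View pics/sd2.png

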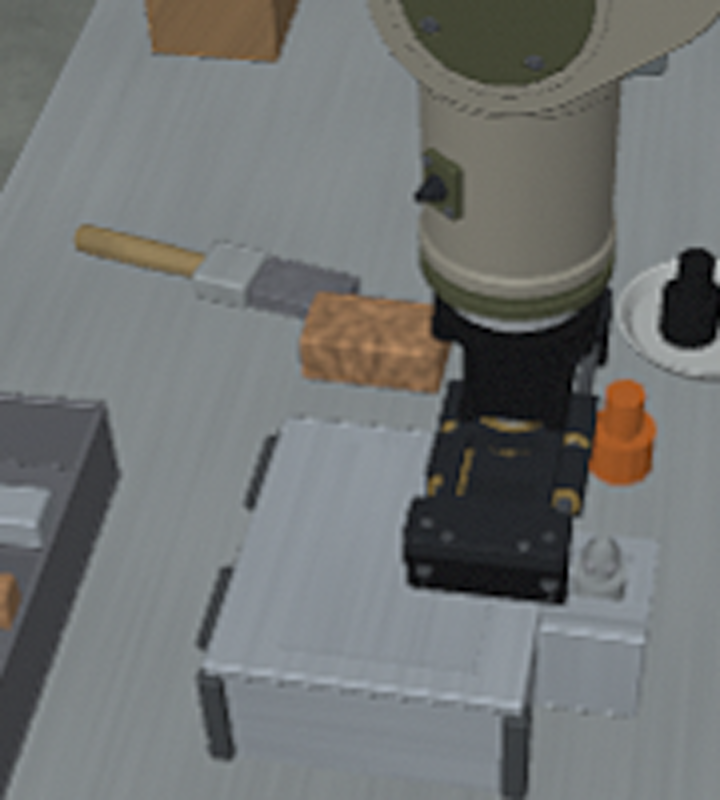

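```bash
python3 -m jog '[{"slide":[0.2,0,0],"roll":0},{"slide":[0.4,0,0],"roll":0},{"slide":[0.6,0,0],"roll":0},{"slide":[0.6,0,0],"roll":0}]'
python3 -c "
from h import *
go([.5,-.01,.078],88)"
```

```text
time: 3.72
ee_pos: [0.565, -0.0074, 0.078]
eef_rot: [0.012, 0.71, -0.008, 0.704]
ft_force: [-22.0, -0.6, 48.3]
width: 0.0004
t 3.72 pos [ 0.565  -0.0074  0.078 ] w 0.0004 F [-22.   -0.6  48.3] yawY 88.3 xax [-0.009  0.005 -1.   ]
slide [ 0.05 -0.45 -6.49] roll 0.3 (tool x down)
```

```bash
python3 -m jog '[{"slide":[-3,0,0],"roll":0},{"slide":[-7,0,0],"roll":0},{"slide":[-11,0,0],"roll":0},{"slide":[-13,0,0],"roll":0},{"slide":[-13,0,0],"roll":0}]' 0 30
python3 - <<'E'
from h import *
s=st();im=r.camera('wrist');np.save('pics/w3.npy',np.r_[s['ee_pos'],s['eef_rot']])
cv2.imwrite('pics/w3.png',im[:,:,::-1])
cv2.imwrite('pics/side3.png',r.camera('side')[:,:,::-1]);cv2.imwrite('pics/scene3.png',r.camera('scene')[:,:,::-1])
go([.481,-.292,.20],80)
E
```

```text
time: 4.13
ee_pos: [0.5688, -0.0078, 0.2143]
eef_rot: [0.013, 0.707, -0.008, 0.707]
ft_force: [-0.0, 0.1, 0.0]
width: 0.0261
t 4.28 pos [ 0.566  -0.0077  0.208 ] w 0.038 F [-0.6  0.6 -1.2] yawY 88.4 xax [-0.009  0.006 -1.   ]
slide [  0.71 -28.67  -7.68] roll 8.4 (tool x down)
```

View pics/w3.png

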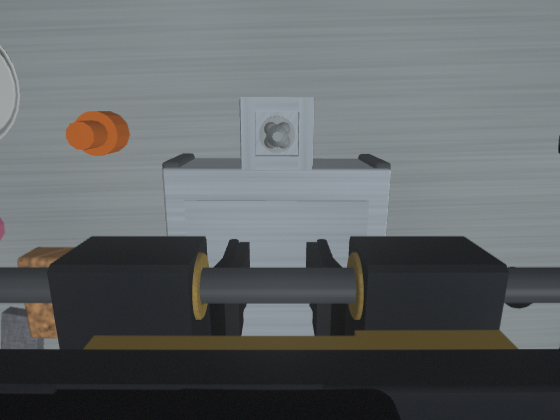

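View pics/side3.png

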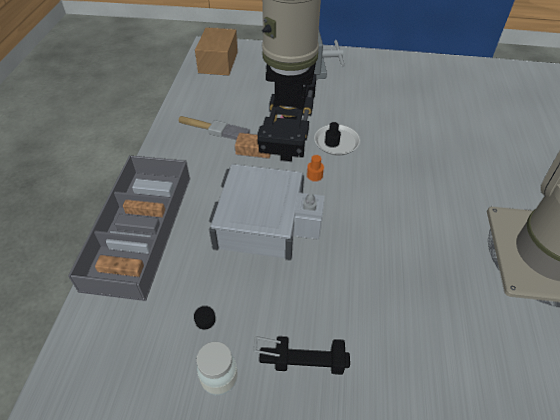

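Run:
```python
from h import *
s=st();im=r.camera('wrist');np.save('pics/w4.npy',np.r_[s['ee_pos'],s['eef_rot']])
s2=st();print(s['ee_pos'],s2['ee_pos'])
cv2.imwrite('pics/w4.png',im[:,:,::-1]);crop('pics/w4.png','pics/w4c.png',230,90,330,170,8)
crop('pics/side3.png','pics/sd3c.png',270,170,350,230,8)
crop('pics/scene3.png','pics/sc3c.png',230,180,310,240,8)
```

```text
[ 0.5659781  -0.00766473  0.20796383] [ 0.56563138 -0.00772204  0.2072322 ]
```

View pics/w4c.png

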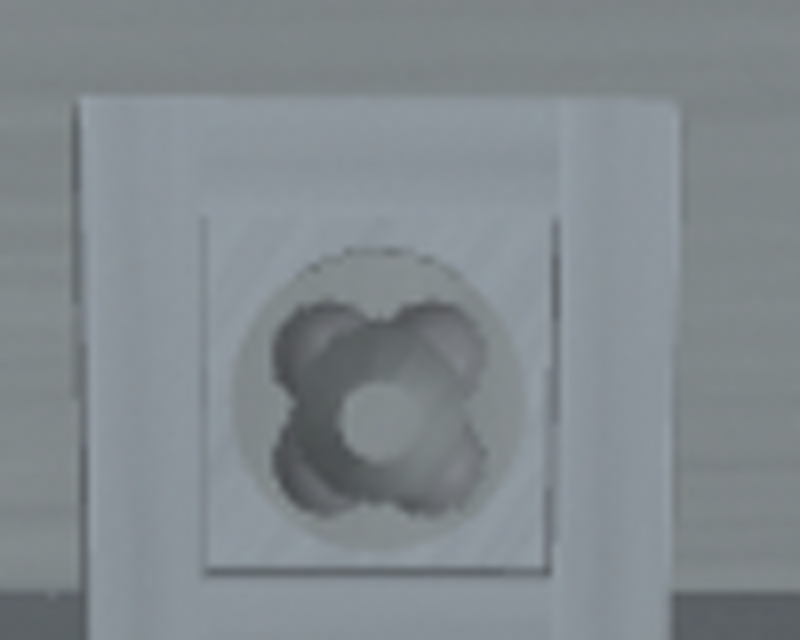

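View pics/sd3c.png

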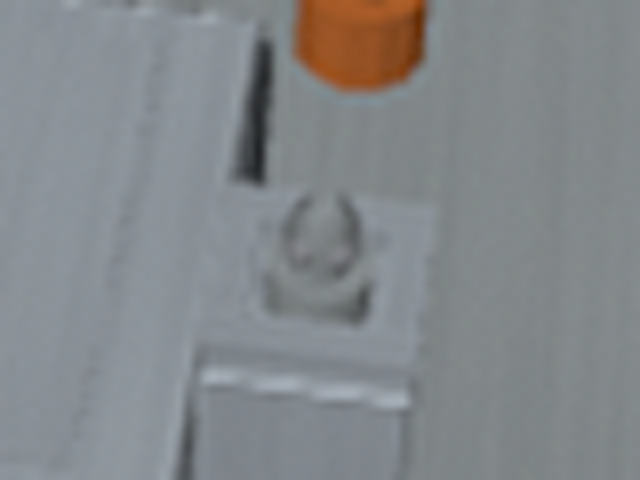

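View pics/sc3c.png

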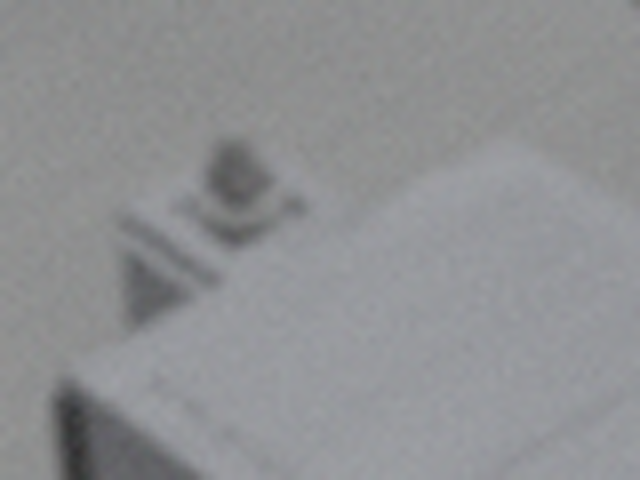

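Run:
```python
from h import *
a=np.load('pics/w4.npy');w=info('wrist',dict(ee_pos=a[:3],eef_rot=a[3:]))
print('seat',onz(w,(276.9,139.3),.082),'top',onz(w,(277.2,142.6),.107))
sd=info('side');print('side seat',onz(sd,(270+318/8-.4,170+258/8),.107-.025+.012),'top',onz(sd,(270+325/8-.4,170+198/8-.4),.107))
go([.481,-.292,.20],80);go([.503,-.292,.20],80)
```

```text
seat [ 0.5191039  -0.00641606  0.082     ] top [ 0.51979855 -0.00632574  0.107     ]
side seat [0.51865717 0.00312199 0.094     ] top [ 0.51847255 -0.00685861  0.107     ]
t 4.33 pos [ 0.5656 -0.0077  0.2072] w 0.0417 F [-0.8  0.4 -0.2] yawY 88.4 xax [-0.01   0.005 -1.   ]
slide [  0.65 -28.66  -7.65] roll 8.4 (tool x down)
t 4.33 pos [ 0.5656 -0.0077  0.2072] w 0.0417 F [-0.8  0.4 -0.2] yawY 88.4 xax [-0.01   0.005 -1.   ]
slide [  0.63 -28.6   -5.45] roll 8.4 (tool x down)
```

```bash
python3 -m jog '[{"slide":[0,-4,-0.7],"roll":0},{"slide":[0,-8,-1.4],"roll":0},{"slide":[0,-12,-2.1],"roll":0},{"slide":[0,-16,-2.8],"roll":0},{"slide":[0,-20,-3.5],"roll":0}]' 0 30
python3 -m jog '[{"slide":[0,-4,-0.7],"roll":0},{"slide":[0,-7,-1.4],"roll":0},{"slide":[0,-8.5,-1.4],"roll":0},{"slide":[0,-8.5,-1.4],"roll":0},{"slide":[0,-8.5,-1.4],"roll":0}]' 0 30
python3 - <<'E'
from h import *
s=st();im=r.camera('wrist');np.save('pics/w5.npy',np.r_[s['ee_pos'],s['eef_rot']])
cv2.imwrite('pics/w5.png',im[:,:,::-1]);go([.481,-.292,.20],88)
E
```

```text
time: 4.75
ee_pos: [0.5237, -0.208, 0.2055]
eef_rot: [0.012, 0.711, -0.008, 0.703]
ft_force: [0.5, -0.4, -0.8]
width: 0.0754
time: 5.17
ee_pos: [0.5065, -0.2929, 0.204]
eef_rot: [0.013, 0.712, -0.008, 0.702]
ft_force: [0.7, 0.7, -0.1]
width: 0.087
t 5.22 pos [ 0.5072 -0.2916  0.2041] w 0.0872 F [-0.2  0.1 -0.2] yawY 88.4 xax [-0.014  0.007 -1.   ]
slide [ 0.44 -0.11 -2.61] roll 0.4 (tool x down)
```

View pics/w5.png

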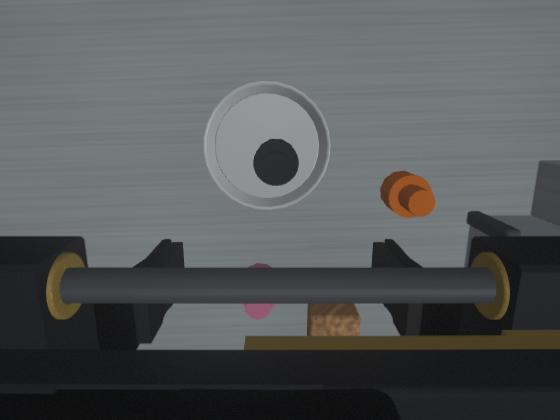

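Run:
```python
from h import *
im=cv2.imread('pics/w5.png')[120:200,230:330]
g=cv2.cvtColor(im,cv2.COLOR_BGR2GRAY)
m=(g<70).astype(np.uint8);n,l,stt,c=cv2.connectedComponentsWithStats(m);print(stt[1:],c[1:]+[230,120])
o=cv2.resize(cv2.convertScaleAbs(im,alpha=2.5),None,fx=7,fy=7,interpolation=cv2.INTER_CUBIC);cv2.imwrite('pics/w5c.png',o)
```

```text
[[  24   19   44   46 1612]] [[275.48325062 161.89019851]]
```

View pics/w5c.png

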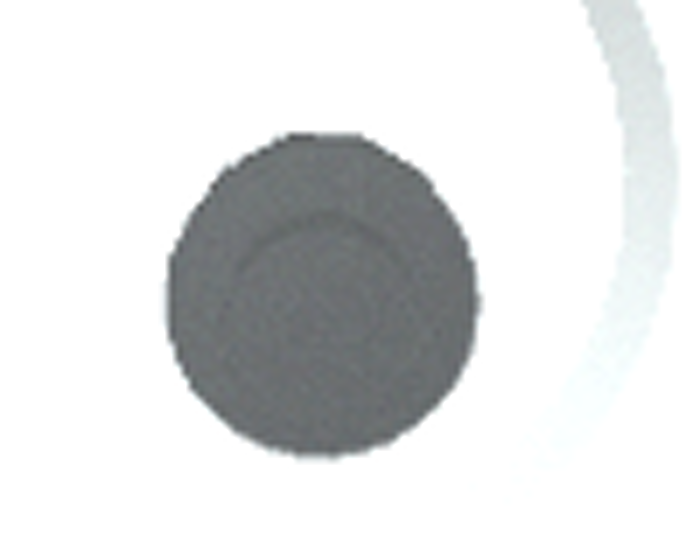

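Run:
```python
from h import *
a=np.load('pics/w5.npy');w=info('wrist',dict(ee_pos=a[:3],eef_rot=a[3:]))
for z in(.02,.036):print(onz(w,(275.6,161.9),z))
c=onz(w,(275.6,161.9),.032)
def sil(c):  # silhouette
    P=[];t=np.linspace(0,2*np.pi,60)
    for z,rr in((.006,.02),(.036,.02),(.036,.012),(.064,.012)):P.append(np.c_[c[0]+rr*np.cos(t),c[1]+rr*np.sin(t),z+0*t])
    h=cv2.convexHull(proj(w,np.vstack(P)).astype(np.float32));M=cv2.moments(h);return np.array([M['m10']/M['m00'],M['m01']/M['m00']]),M['m00']
s=least_squares(lambda v:sil(v)[0]-[275.5,161.9],c[:2],diff_step=1e-3);print(s.x,sil(s.x))
go([*s.x,.20],88);go([*s.x,.04],88)
```

```text
[ 0.48280868 -0.2931653   0.02      ]
[ 0.4809473  -0.29312308  0.036     ]
[ 0.48185639 -0.29322747] (array([275.49999978, 161.90000031]), 1674.7854485658463)
t 5.22 pos [ 0.5072 -0.2916  0.2041] w 0.0872 F [-0.2  0.1 -0.2] yawY 88.4 xax [-0.014  0.007 -1.   ]
slide [ 0.44 -0.23 -2.52] roll 0.4 (tool x down)
t 5.22 pos [ 0.5072 -0.2916  0.2041] w 0.0872 F [-0.2  0.1 -0.2] yawY 88.4 xax [-0.014  0.007 -1.   ]
slide [16.44 -0.34 -2.3 ] roll 0.4 (tool x down)
```

```bash
python3 -m jog '[{"slide":[2,-0.3,-2.3],"roll":0},{"slide":[6,-0.3,-2.3],"roll":0},{"slide":[10,-0.3,-2.3],"roll":0},{"slide":[13,-0.3,-2.3],"roll":0},{"slide":[13,-0.3,-2.3],"roll":0}]' 0 30
python3 -c "
from h import *
go([.4818,-.2932,.042],88)"
```

```text
time: 5.63
ee_pos: [0.4795, -0.289, 0.0685]
eef_rot: [0.012, 0.715, -0.005, 0.699]
ft_force: [-1.0, 1.1, -0.5]
width: 0.0874
t 5.63 pos [ 0.4795 -0.289   0.0685] w 0.0874 F [-1.   1.1 -0.5] yawY 88.6 xax [-0.022  0.011 -1.   ]
slide [ 2.64 -0.44  0.3 ] roll 0.6 (tool x down)
```

```bash
python3 -m jog '[{"slide":[0,-0.4,0.3],"roll":0},{"slide":[1,-0.4,0.3],"roll":0},{"slide":[2,-0.4,0.3],"roll":0},{"slide":[2.7,-0.4,0.3],"roll":0},{"slide":[2.7,-0.4,0.3],"roll":0}]' 0 30
python3 - <<'E'
from h import *
go([.4818,-.2932,.041],88)
s=st();cv2.imwrite('pics/w6.png',r.camera('wrist')[:,:,::-1])
cv2.imwrite('pics/side6.png',r.camera('side')[:,:,::-1]);crop('pics/side6.png','pics/sd6c.png',260,60,400,180,5)
go([.4818,-.2932,.041],88)
E
```

```text
time: 6.05
ee_pos: [0.4814, -0.2924, 0.0405]
eef_rot: [0.013, 0.715, -0.005, 0.699]
ft_force: [-0.4, 0.3, -1.0]
width: 0.0872
t 6.05 pos [ 0.4814 -0.2924  0.0405] w 0.0872 F [-0.4  0.3 -1. ] yawY 88.6 xax [-0.024  0.011 -1.   ]
slide [-0.05 -0.08  0.04] roll 0.6 (tool x down)
t 6.15 pos [ 0.4819 -0.2929  0.0417] w 0.0872 F [-0.7 -0.3 -0.4] yawY 88.6 xax [-0.022  0.011 -1.   ]
slide [ 0.07 -0.03 -0.01] roll 0.6 (tool x down)
```

View pics/w6.png

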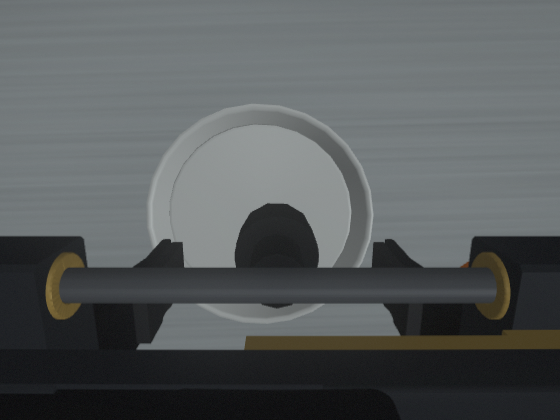

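View pics/sd6c.png

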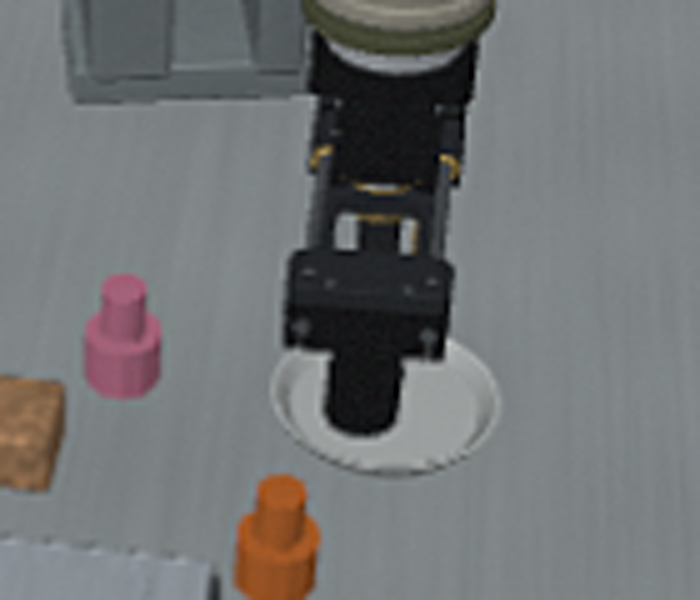

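```bash
python3 -m jog '[{"slide":[0.15,0,0],"roll":0},{"slide":[0.15,0,0],"roll":0},{"slide":[0.15,0,0],"roll":0},{"slide":[0.15,0,0],"roll":0},{"slide":[0.15,0,0],"roll":0}]' 1 50
python3 -m jog '[{"slide":[0,0,0],"roll":0},{"slide":[0,0,0],"roll":0},{"slide":[0,0,0],"roll":0},{"slide":[0,0,0],"roll":0},{"slide":[0,0,0],"roll":0}]' 1 50
python3 -c "
from h import *
go([.4818,-.2932,.041],88)"
```

```text
time: 6.57
ee_pos: [0.4819, -0.2929, 0.0403]
eef_rot: [0.012, 0.715, -0.005, 0.699]
ft_force: [-0.0, -0.2, 0.3]
width: 0.0615
time: 6.98
ee_pos: [0.4819, -0.2929, 0.0403]
eef_rot: [0.012, 0.715, -0.005, 0.699]
ft_force: [-0.4, 0.9, -0.4]
width: 0.0285
t 6.98 pos [ 0.4819 -0.2929  0.0403] w 0.0285 F [-0.4  0.9 -0.4] yawY 88.6 xax [-0.022  0.011 -1.   ]
slide [-0.07 -0.03 -0.01] roll 0.6 (tool x down)
```

```bash
python3 -m jog '[{"slide":[0,0,0],"roll":0},{"slide":[0,0,0],"roll":0},{"slide":[0,0,0],"roll":0},{"slide":[0,0,0],"roll":0},{"slide":[0,0,0],"roll":0}]' 1 50
python3 -m jog '[{"slide":[-0.5,0,0],"roll":0},{"slide":[-1.5,0,0],"roll":0},{"slide":[-3,0,0],"roll":0},{"slide":[-4,0,0],"roll":0},{"slide":[-4,0,0],"roll":0}]' 1 50
python3 - <<'E'
from h import *
go([.4818,-.2932,.041],88)
cv2.imwrite('pics/side7.png',r.camera('side')[:,:,::-1]);crop('pics/side7.png','pics/sd7c.png',260,60,400,180,5)
cv2.imwrite('pics/w7.png',r.camera('wrist')[:,:,::-1])
E
```

```text
time: 7.4
ee_pos: [0.4819, -0.2929, 0.0404]
eef_rot: [0.012, 0.715, -0.005, 0.699]
ft_force: [-0.5, -0.5, 0.1]
width: 0.023
time: 7.82
ee_pos: [0.4842, -0.2942, 0.0831]
eef_rot: [0.012, 0.714, -0.006, 0.701]
ft_force: [-0.3, -0.6, 0.3]
width: 0.0225
t 7.82 pos [ 0.4842 -0.2942  0.0831] w 0.0225 F [-0.3 -0.6  0.3] yawY 88.6 xax [-0.018  0.009 -1.   ]
slide [ 4.21  0.06 -0.16] roll 0.6 (tool x down)
```

View pics/sd7c.png

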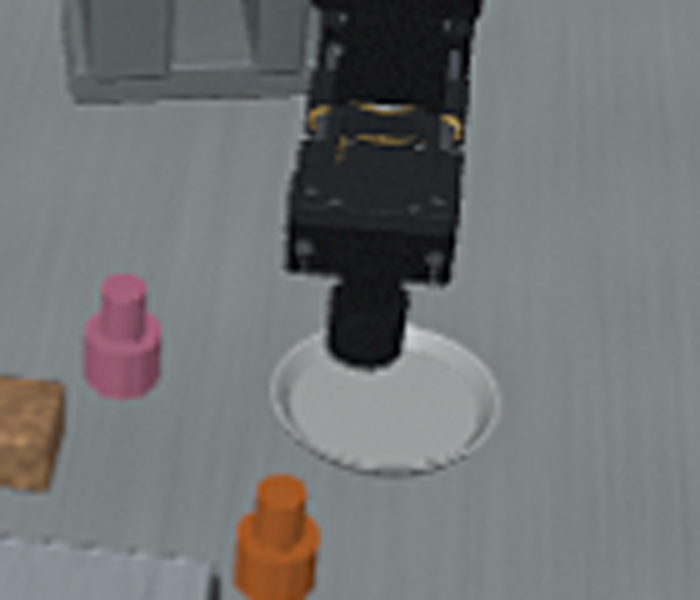

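View pics/w7.png

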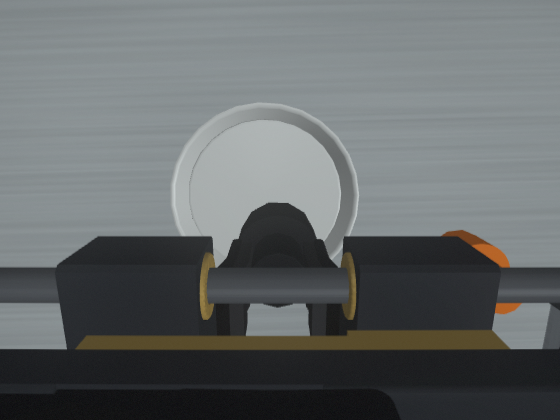

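```bash
python3 -m jog '[{"slide":[-2,0,0],"roll":0},{"slide":[-6,0,0],"roll":0},{"slide":[-10,0,0],"roll":0},{"slide":[-10.5,0,0],"roll":0},{"slide":[-10.5,0,0],"roll":0}]' 1 50
python3 - <<'E'
from h import *
go([.5193,-.0065,.18],88)
im=cv2.imread('pics/w6.png')
g=cv2.cvtColor(im,cv2.COLOR_BGR2GRAY);print(np.where(g[150:230,270:285].mean(1)<90)[0][:1]+150, [ (np.where(g[y,200:350]<70)[0]+200)[[0,-1]] for y in(225,235,245,255)])
s=dict(ee_pos=[.4815,-.2926,.0408],eef_rot=st()['eef_rot'])
s['eef_rot']=np.array([.013,.715,-.005,.699]);w=info('wrist',s)
t=np.linspace(0,6.28,200);C=np.array([.4818,-.2932])
for z in(.006,.036):
  p=proj(w,np.c_[C[0]+.02*np.cos(t),C[1]+.02*np.sin(t),z+0*t]);print(z,p.min(0),p.max(0))
E
```

```text
time: 8.33
ee_pos: [0.4865, -0.2951, 0.1878]
eef_rot: [0.012, 0.713, -0.005, 0.701]
ft_force: [-0.0, 0.1, -1.8]
width: 0.0229
t 8.33 pos [ 0.4865 -0.2951  0.1878] w 0.0229 F [-0.   0.1 -1.8] yawY 88.6 xax [-0.017  0.009 -1.   ]
slide [ 1.   28.92  2.59] roll 0.6 (tool x down)
[204] [array([243, 308]), array([239, 313]), array([236, 316]), array([235, 318])]
0.006 [239.97437482 202.0031113 ] [312.47196514 271.33452603]
0.036 [234.51939566 215.75097326] [318.89066634 295.45630969]
```

```bash
python3 -m jog '[{"slide":[0,2,0.2],"roll":0},{"slide":[0,6,0.6],"roll":0},{"slide":[0,10,1],"roll":0},{"slide":[0,14,1.4],"roll":0},{"slide":[0,16,1.6],"roll":0}]' 1 50
python3 -m jog '[{"slide":[0,4,0.3],"roll":0},{"slide":[0,8,0.7],"roll":0},{"slide":[0,12,0.9],"roll":0},{"slide":[0,12.5,1],"roll":0},{"slide":[0,12.5,1],"roll":0}]' 1 50
python3 - <<'E'
from h import *
go([.5188,-.0065,.175],88)
E
```

```text
time: 8.75
ee_pos: [0.5062, -0.1298, 0.1869]
eef_rot: [0.011, 0.714, -0.003, 0.7]
ft_force: [0.5, 1.3, -0.7]
width: 0.0233
time: 9.17
ee_pos: [0.5178, -0.001, 0.186]
eef_rot: [0.009, 0.715, -0.001, 0.699]
ft_force: [-0.1, -0.2, -0.5]
width: 0.0231
t 9.17 pos [ 0.5178 -0.001   0.186 ] w 0.0231 F [-0.1 -0.2 -0.5] yawY 89.3 xax [-0.023  0.011 -1.   ]
slide [ 1.09 -0.57  0.13] roll 1.3 (tool x down)
```

```bash
python3 -m jog '[{"slide":[0.3,-0.2,0],"roll":0},{"slide":[1,-0.5,0.1],"roll":0},{"slide":[2,-0.5,0.1],"roll":0},{"slide":[2,-0.5,0.1],"roll":0},{"slide":[2,-0.5,0.1],"roll":0}]' 1 50
python3 - <<'E'
from h import *
go([.5188,-.0065,.175],88)
a={}
for n in('side','scene','wrist'):cv2.imwrite(f'pics/{n}8.png',r.camera(n)[:,:,::-1])
go([.5188,-.0065,.175],88)
crop('pics/side8.png','pics/sd8c.png',250,140,370,240,6);crop('pics/scene8.png','pics/sc8c.png',210,150,310,240,7)
E
```

```text
time: 9.58
ee_pos: [0.5176, -0.0067, 0.1648]
eef_rot: [0.009, 0.716, -0.001, 0.698]
ft_force: [0.3, -0.2, 0.7]
width: 0.0228
t 9.58 pos [ 0.5176 -0.0067  0.1648] w 0.0228 F [ 0.3 -0.2  0.7] yawY 89.2 xax [-0.025  0.011 -1.   ]
slide [-1.02  0.04  0.1 ] roll 1.2 (tool x down)
t 9.73 pos [ 0.5184 -0.0061  0.1661] w 0.0229 F [-0.4 -0.  -0.4] yawY 89.2 xax [-0.022  0.012 -1.   ]
slide [-0.89 -0.03  0.02] roll 1.2 (tool x down)
```

View pics/sd8c.png

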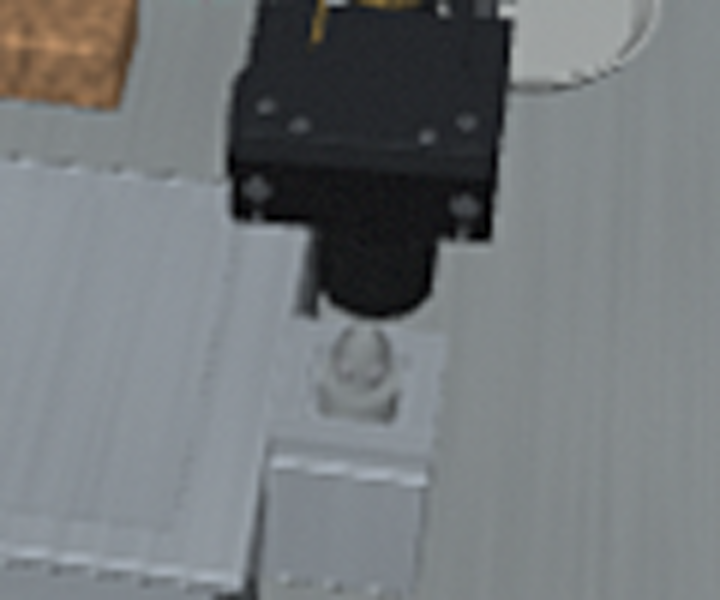

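View pics/sc8c.png

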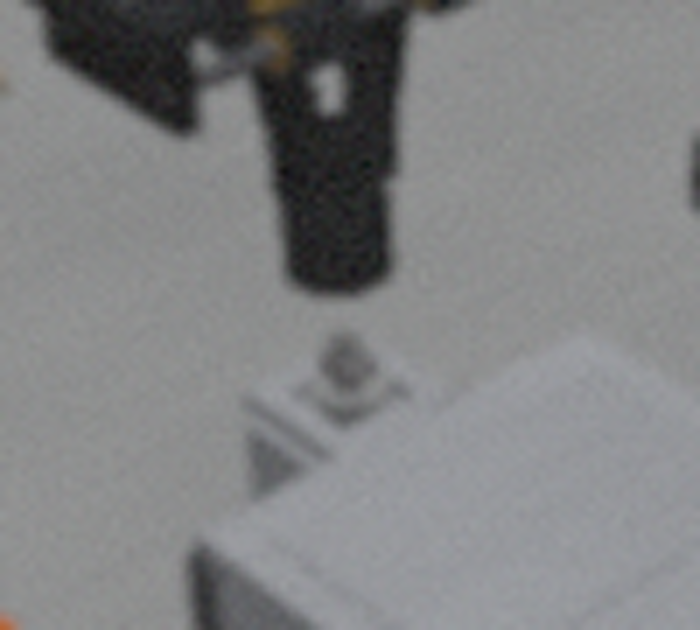

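View pics/wrist8.png

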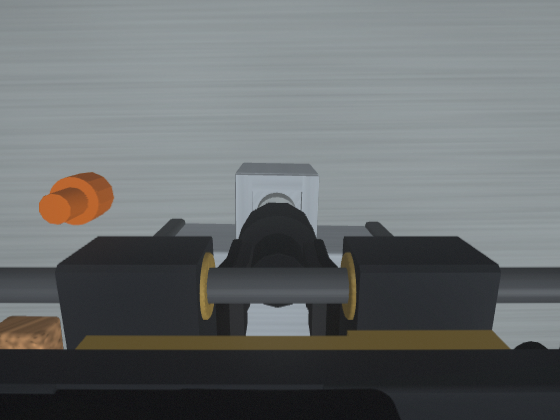

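Run:
```python
from h import *
t=np.linspace(0,6.28,300)
for n in('side','scene'):
  c=info(n);g=cv2.cvtColor(cv2.imread(f'pics/{n}8.png'),cv2.COLOR_BGR2GRAY).astype(float)
  C=np.array([.5193,-.0065])
  P=[np.c_[C[0]+.02*np.cos(t),C[1]+.02*np.sin(t),z+0*t] for z in(.1317,.1617)]
  h=cv2.convexHull(proj(c,np.vstack(P)).astype(np.float32))[:,0]
  print(n,'model extents',h.min(0),h.max(0),'mouth ctr',proj(c,[*C,.1317])[0])
  u,v=proj(c,[*C,.1317])[0].round().astype(int)
  for y in range(v-8,v+10,2):
    row=g[y,u-25:u+25];k=np.where(row<75)[0]
    hx=[]
    # model row extents
    m=np.zeros(g.shape,np.uint8);cv2.fillConvexPoly(m,(h*16).round().astype(np.int32),255,shift=4);kk=np.where(m[y])[0]
    print(y,(k[[0,-1]]+u-25) if len(k) else None, kk[[0,-1]] if len(kk) else None)
```

```text
side model extents [300.46024 168.01129] [321.78073 193.31746] mouth ctr [310.52499021 185.9627104 ]
178 [302 331] [301 322]
180 [302 322] [301 321]
182 [301 322] [301 321]
184 [301 322] [301 321]
186 [301 321] [300 321]
188 [301 321] [301 321]
190 [300 319] [302 320]
192 [302 316] [304 318]
194 None None
scene model extents [249.5555 173.4476] [266.5356  192.45026] mouth ctr [258.46845982 188.02541514]
180 [250 264] [250 266]
182 [251 264] [250 266]
184 [251 264] [250 266]
186 [251 265] [250 266]
188 [251 265] [250 267]
190 [253 263] [251 266]
192 None [253 263]
194 None None
196 None None
```

```bash
python3 -c "
from h import *
go([.519,-.0065,.136],88)"
```

```text
t 9.73 pos [ 0.5184 -0.0061  0.1661] w 0.0229 F [-0.4 -0.  -0.4] yawY 89.2 xax [-0.022  0.012 -1.   ]
slide [ 3.01 -0.07  0.13] roll 1.2 (tool x down)
```

```bash
python3 -m jog '[{"slide":[0.8,0,0.1],"roll":0},{"slide":[1.6,0,0.1],"roll":0},{"slide":[2.2,-0.1,0.1],"roll":0},{"slide":[2.2,-0.1,0.1],"roll":0}]' 1 55
python3 -c "
from h import *
go([.519,-.0065,.136],88)"
python3 -m jog '[{"slide":[0.2,0,0],"roll":0},{"slide":[0.4,0,0],"roll":0},{"slide":[0.6,0,0],"roll":0},{"slide":[0.6,0,0],"roll":0}]' 1 55
python3 -c "
from h import *
go([.519,-.0065,.13],88)"
```

```text
time: 10.07
ee_pos: [0.5179, -0.007, 0.1423]
eef_rot: [0.009, 0.716, -0.001, 0.698]
ft_force: [-0.4, -0.4, -0.7]
width: 0.0226
t 10.07 pos [ 0.5179 -0.007   0.1423] w 0.0226 F [-0.4 -0.4 -0.7] yawY 89.2 xax [-0.025  0.011 -1.   ]
slide [0.63 0.05 0.12] roll 1.2 (tool x down)
time: 10.4
ee_pos: [0.5177, -0.0069, 0.136]
eef_rot: [0.009, 0.716, -0.001, 0.698]
ft_force: [-0.5, 0.2, -0.5]
width: 0.023
t 10.4 pos [ 0.5177 -0.0069  0.136 ] w 0.023 F [-0.5  0.2 -0.5] yawY 89.2 xax [-0.025  0.011 -1.   ]
slide [0.6  0.04 0.15] roll 1.2 (tool x down)
```

```bash
python3 -m jog '[{"slide":[0.2,0,0.1],"roll":0},{"slide":[0.4,0,0.1],"roll":0},{"slide":[0.6,0,0.1],"roll":0},{"slide":[0.6,0,0.1],"roll":0}]' 1 55
python3 - <<'E'
from h import *
go([.519,-.0065,.1164],88)
for n in('side','scene'):cv2.imwrite(f'pics/{n}9.png',r.camera(n)[:,:,::-1])
crop('pics/side9.png','pics/sd9c.png',250,140,370,240,6)
E
```

```text
time: 10.73
ee_pos: [0.5186, -0.0067, 0.1298]
eef_rot: [0.009, 0.716, -0.001, 0.698]
ft_force: [0.9, 0.2, -0.1]
width: 0.0228
t 10.73 pos [ 0.5186 -0.0067  0.1298] w 0.0228 F [ 0.9  0.2 -0.1] yawY 89.2 xax [-0.025  0.011 -1.   ]
slide [1.33 0.01 0.07] roll 1.2 (tool x down)
```

View pics/sd9c.png

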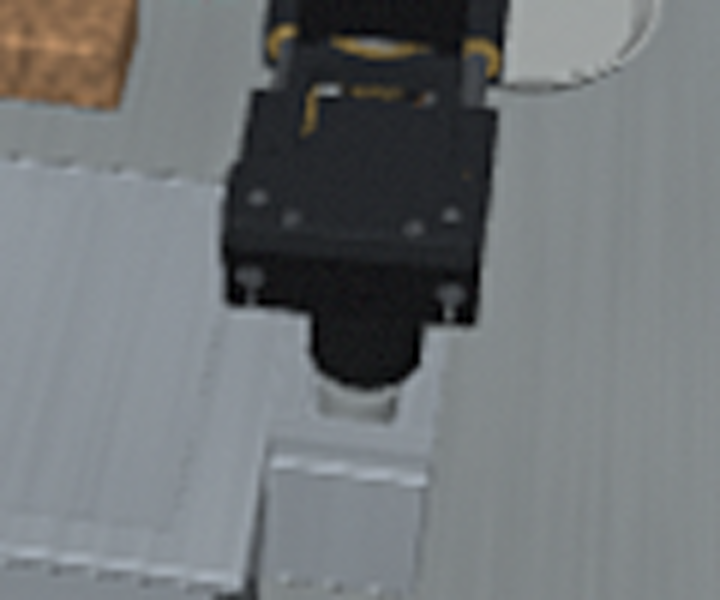

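```bash
python3 -m jog '[{"slide":[0.2,0,0],"roll":0},{"slide":[0.4,0,0],"roll":0},{"slide":[0.5,0,0],"roll":0}]' 1 60
python3 -m jog '[{"slide":[0.2,0,0],"roll":0},{"slide":[0.4,0,0],"roll":0},{"slide":[0.5,0,0],"roll":0}]' 1 60
python3 -c "
from h import *
go([.519,-.0065,.1164],88)"
```

```text
time: 11.08
ee_pos: [0.52, -0.0064, 0.1267]
eef_rot: [0.009, 0.715, -0.0, 0.699]
ft_force: [-1.7, 0.8, 15.5]
width: 0.0229
time: 11.33
ee_pos: [0.5197, -0.0063, 0.1216]
eef_rot: [0.009, 0.715, -0.0, 0.699]
ft_force: [1.6, 0.4, -3.5]
width: 0.0228
t 11.33 pos [ 0.5197 -0.0063  0.1216] w 0.0228 F [ 1.6  0.4 -3.5] yawY 89.2 xax [-0.022  0.012 -1.   ]
slide [ 0.52 -0.03 -0.06] roll 1.2 (tool x down)
```

```bash
python3 -m jog '[{"slide":[0.2,0,0],"roll":0},{"slide":[0.4,0,0],"roll":0},{"slide":[0.5,0,0],"roll":0},{"slide":[0.5,0,0],"roll":0}]' 1 60
python3 -c "
from h import *
go([.519,-.0065,.1164],88)"
```

```text
time: 11.67
ee_pos: [0.5195, -0.0063, 0.1165]
eef_rot: [0.009, 0.715, -0.0, 0.699]
ft_force: [0.2, -0.3, -1.0]
width: 0.0227
t 11.67 pos [ 0.5195 -0.0063  0.1165] w 0.0227 F [ 0.2 -0.3 -1. ] yawY 89.2 xax [-0.022  0.012 -1.   ]
slide [ 0.01 -0.02 -0.05] roll 1.2 (tool x down)
```

```bash
python3 -m jog '[{"slide":[0.1,0,0],"roll":0},{"slide":[0.2,0,0],"roll":0},{"slide":[0.2,0,0],"roll":0},{"slide":[0.2,0,0],"roll":0}]' 1 60
python3 -c "
from h import *
go([.519,-.0065,.1164],88)"
```

```text
time: 12.0
ee_pos: [0.5201, -0.0063, 0.1162]
eef_rot: [0.009, 0.714, -0.0, 0.7]
ft_force: [-4.7, 0.7, 16.5]
width: 0.0229
t 12.0 pos [ 0.5201 -0.0063  0.1162] w 0.0229 F [-4.7  0.7 16.5] yawY 89.2 xax [-0.021  0.013 -1.   ]
slide [-0.02 -0.02 -0.11] roll 1.2 (tool x down)
```

```bash
python3 -m jog '[{"slide":[0.3,0,0],"roll":0},{"slide":[0.3,0,0],"roll":0},{"slide":[0.3,0,0],"roll":0},{"slide":[0.3,0,0],"roll":0},{"slide":[0.3,0,0],"roll":0}]' 1 60
python3 - <<'E'
from h import *
go([.519,-.0065,.1164],88)
for n in('side','scene','wrist'):cv2.imwrite(f'pics/{n}10.png',r.camera(n)[:,:,::-1])
go([.519,-.0065,.1164],88)
crop('pics/side10.png','pics/sd10c.png',200,140,350,265,5)
crop('pics/scene10.png','pics/sc10c.png',200,140,350,265,5)
E
```

```text
time: 12.42
ee_pos: [0.5206, -0.0063, 0.1161]
eef_rot: [0.01, 0.714, 0.0, 0.7]
ft_force: [-12.3, -0.7, 32.1]
width: 0.0228
t 12.42 pos [ 0.5206 -0.0063  0.1161] w 0.0228 F [-12.3  -0.7  32.1] yawY 89.2 xax [-0.019  0.014 -1.   ]
slide [-0.02 -0.02 -0.16] roll 1.2 (tool x down)
t 12.57 pos [ 0.5206 -0.0063  0.1161] w 0.0227 F [-12.    0.2  31.5] yawY 89.2 xax [-0.019  0.014 -1.   ]
slide [-0.02 -0.02 -0.16] roll 1.2 (tool x down)
```

View pics/sd10c.png

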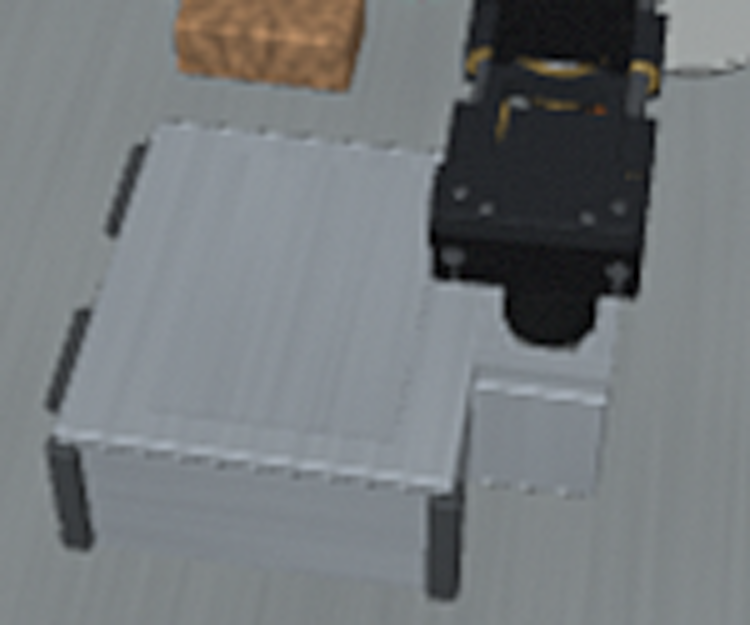

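View pics/sc10c.png

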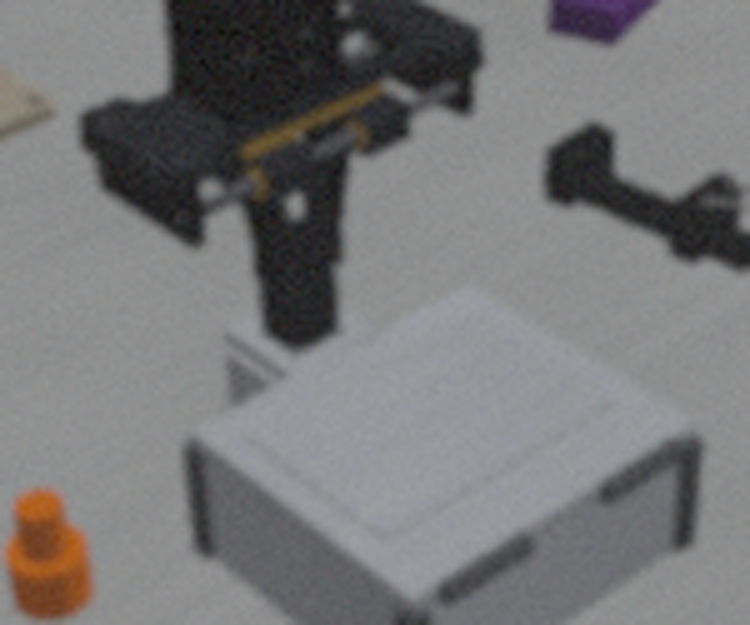

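```bash
python3 -c "
from h import *
print(r.close_job());print(st()['ft_force'],st()['ee_pos'])"
```

```text
the job is handed in; nothing more can be done
None
the job is handed in; nothing more can be done
```

The job is handed in. The toolbox door is shut and the snap cap is on the stud, with the gripper still holding it and pressing it down. No verdict came back, and the force and pose could not be read after hand-in.

- **Door:** I swung it down with the closed fingers until it met the rim, with about 48 N on the wrist. The side view afterwards showed it level.
- **Cap:** I took the black cap from the dish, not the orange or pink look-alikes or the plain plug. I lined it up over the stud in the side and scene views to within about 1 mm.
- **Click:** The push rose to 15.5 N, then dropped sharply as the cap passed the click. I kept going down until it met the seat.
- **Last checks:** At about 12.6 s the downward force held steady at 31.5 N, with 12 N sideways. The cap's underside was at the seat, judging by the tool height. The pictures showed the door flat and the cap upright. The arm never went near the ski clamp, cork, jar or plug.
- **Small disagreement:** The last tool x was 1 to 2 mm off the measured stud centre. The stud passes through the cap with about 1 mm of play, so I took this as slight give in the grip. The tool was also tilted about 1.3 degrees, well inside the limit.

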